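# Unclip the horn parts case and park its lid

### The arm

A 7-joint arm with a two-finger parallel gripper is mounted at the origin on the work surface. World frame = base frame: x ahead of the robot, y to its left, z up, the work surface at z = 0. Lengths are in m, angles in rad, forces in N, time in s.
With the tool pointing down it reaches from about 0.425 to 0.875 m from the base axis. Payload 4.7 kg.
Tool frame: the origin (TCP) lies between the finger pads; the fingertips stand 11 mm ahead of it and the grasp point (between the pads) lies 8 mm behind it; z points along the fingers, y is the line along which they close (so a half turn about z gives the same grasp; the last joint's range is limited). The gripper opens to 87 mm and grips with 3 to 60 N. Pads are 19 mm wide; open, the fingers measure 117 mm over their backs; the gripper's body (75 mm by 190 mm) begins 51 mm behind the grasp point.
Start: joints at [1.333, 0.321, -0.07, 1.45, 0.023, 1.371, -0.057], TCP at [0.162, -0.63, 0.234] pointing down, gripper open.
Joint ranges: [-2.86, 2.86], [-0.3, 2.09], [-1.38, 1.24], [0.06, 2.45], [-1.56, 4.7], [0.09, 2.05], [-2.69, 2.69]. Speed limits (rad/s): [2.57, 2.57, 3.14, 3.14, 3.14, 3.14, 3.14].

### API

Orientations are given as a unit quaternion [x, y, z, w].
In Python, from plant import arm gives the robot as it stands.
- The arm moves only by the tool send_rows, never from a script. Its argument "deltas" is a list of rows, each an object of numbers: "x", "y", "z": the shift along the world's x, y, z in m; "yaw": the turn about the world's z in rad. A call has 1 to 12 rows; each row is the pose to reach, as a shift and turn from the pose commanded when the call began; what a row does not reach only later rows make up. A row lasts 1/10 s, in which the tool goes at most 50 mm and 8.59 degrees, less where a joint would pass 70% of its speed; a pose out of reach is approached as far as the arm can. A call with a gripper value outside its range is refused whole. "jaw" is the finger opening in m, from 0 to 0.087, set as the call begins (left out, the last holds). The fingers move at their own pace and stop on an object; the grip force is fixed at half the most. Time passes only in rows, so rows that repeat a pose let the fingers close. It gives the time, the measured TCP pose, the force, the opening and the grip force at its end, in the units of the state.
- arm.get_obs(): the state, without advancing time (a new reading comes with each control period).
- arm.capture(name): name is "scene" or "top"; returns the picture (400x640x3 uint8, red, green, blue); there is no depth.
- arm.get_calibration(name): a dict with "fx", "fy", "cx", "cy" (pixels), "k1" (the pictures are not rectified: a ray, as slopes to the right and down, at radius r is drawn at 1 + k1 r^2 times it, then the intrinsics apply), "position" and "rotation" of the camera in the world. Camera axes: x right, y up, looking along -z (the intrinsics and any distortion apply to the point x, -y, -z); pixel columns grow to the right and rows downward; lengths in m; the calibration is good to about 2 mm. A picture is of the moment at which its call begins. get_calibration takes no time and is no camera call.
- arm.close_job(): hands the job in; it is judged then, once.
The state is a dict: "t": time; "q": joint angles; "joint_velocities": joint speeds; "joint_efforts": joint torques, N m; "tcp_pos": TCP position; "eef_rot": TCP orientation; "ft_force": force on the tool from outside, world axes, zero at the start; "torque": the same for the moment, N m; "opening": opening from 0.0 (shut) to 1.0 (fully open); "gripper_force": force on a finger pad.
Only numpy, scipy, OpenCV 4.12 (cv2) and the standard library are available. Lean on these libraries where they do the work, as an engineer would, in place of code of your own. Each camera call takes 0.05 s, during which the arm holds its last target. There are 200 camera calls.

### The job

Open the grey parts case: throw the two sprung clips on its opposite long edges fully open, and only then lift off the lid by its handle and lay it gently in the shallow plywood tray, flat on the tray's floor with the handle up. Leave the clips open and the other things on the bench where they are.

Things in the scene. Friction and masses are not known exactly. Their poses are not given: they have to be found in the camera images.
- case: grey plastic parts case fixed to the bench, an open box 170 (its x) x 124 (its y) x 74 mm high, brass parts inside. Origin: centre of its underside on the bench; z up. The clips sit in the middle of its +y and -y long edges; open, they reach 155 mm from its middle. It stands left or right of the robot's centre line, turned up to 0.4 rad.
- clip_left (a joint): hinge angle of the sprung steel clip on the case's +y edge: 0 = closed, nose over the lid; 2.0 rad = open, thrown outward beside the case. Over-centre spring: under 0.5 rad it snaps shut, past it it snaps open and stays. 0.15 Nm (2 N at the tab) starts it. Hinge axis along the case's x, 36 mm above the bench, 70 mm from the case's middle. Push or pull the tab outward (+y).
- clip_right (a joint): hinge angle of the sprung steel clip on the case's -y edge: 0 = closed, nose over the lid; 2.0 rad = open, thrown outward beside the case. Over-centre spring: under 0.5 rad it snaps shut, past it it snaps open and stays. 0.15 Nm (2 N at the tab) starts it. Hinge axis along the case's x, 36 mm above the bench, 70 mm from the case's middle. Push or pull the tab outward (-y).
- clip_left_tab (a point): point on the +y clip's upright steel finger tab, 70 mm above the hinge: closed, 106 mm above the bench, 75 mm from the case's middle. Tab 52 mm wide along the case's x, 4 mm thick, 8 mm rolled top edge; it stands 88 to 126 mm above the bench (lid top 82, clip nose over the lid's outer 7 mm, top 87.5): push its inner face outward from over the lid, or pinch it.
- clip_right_tab (a point): point on the -y clip's upright steel finger tab, 70 mm above the hinge: closed, 106 mm above the bench, 75 mm from the case's middle. Tab 52 mm wide along the case's x, 4 mm thick, 8 mm rolled top edge; it stands 88 to 126 mm above the bench (lid top 82, clip nose over the lid's outer 7 mm, top 87.5): push its inner face outward from over the lid, or pinch it.
- lid: loose grey lid, 0.28 to 0.46 kg: a plate 178 (x) x 140 (y) x 8 mm with a 150 x 104 mm locating lip 6 mm deep under it, which lies inside the case's mouth with 5 mm to spare all round. Origin: centre of the plate's underside (74 mm above the bench while on the case); axes as the case's, z up.
- lid_handle (a point): centre of the lid's black handle bar, 41 mm above the lid's origin. The bar is 100 mm long along the lid's x, 16 mm wide along y, 14 mm tall, with 26 mm of free space between it and the plate, and a post near each end: pinch it across its width from above.
- tray: shallow plywood tray fixed to the bench, on the other side from the case, turned up to 0.4 rad. Outer 216 (x) x 178 (y) x 20 mm high; inside 200 x 162 mm, floor 6 mm above the bench; the lid fits with 11 mm to spare all round when their x axes are parallel (either way round), its origin then 12 mm above the tray's. Origin: centre of its underside.
- slide: bystander: U-shaped brass tuning slide, 64 x 117 x 14 mm, lying near the case on its robot side. Origin: centre of its underside
- dent_block: bystander: wooden block 40 x 120 x 22 mm beyond the case. Origin: centre of its underside
- screwdriver: bystander: screwdriver lying beyond the tray
- cork_block: bystander: cork block 35 x 80 x 25 mm on the robot's side of the tray. Origin: centre of its underside
- spray: bystander: clear bottle, 44 mm across, 130 mm tall, beyond the case and the tray, near the middle
- grease: bystander: white jar, 56 mm across, 50 mm tall, close in front of the robot
- mallet: bystander: hammer lying on the bench at the robot's right
- pot: bystander: black cup, 72 mm across, 90 mm tall, at the left

How it is judged:
On the way, in this order (a step that is already met when the one before it is completed fails the run):
1. both clips thrown open, the lid still on the case (value of joint each of clip_left, clip_right above 1.6 rad and distance between lid and case below 0.08 m), for 0.2 s.
2. the lid lifted clear of the case, level, with both clips open (value of joint each of clip_left, clip_right above 1.6 rad and z of lid in the frame of case above 0.09 m and angle between lid's own z axis and vertical below 0.5 rad), for 0.1 s.
At the end, for the whole second after the job is handed in: Both clips stand open past 1.6 rad; the lid lies at rest in the tray, handle up, flat on the tray's floor (tilt under 0.05 rad, its origin 9 to 14.5 mm above the tray's), inside the rim (within 16 mm of the tray's middle along each tray axis, x axes parallel within 0.2 rad either way round) (value of joint each of clip_left, clip_right above 1.6 rad and x of lid in the frame of tray between -0.016 and 0.016 m and y of lid in the frame of tray between -0.016 and 0.016 m and z of lid in the frame of tray between 0.009 and 0.0145 m and angle between lid's own z axis and vertical below 0.05 rad and angle between the x axis of lid and the x axis of tray, either way round below 0.2 rad and linear speed of lid below 0.01 m/s and angular speed of lid below 0.05 rad/s); the robot touches nothing.
It fails at once if the lid is pulled up or pushed off the case while a clip is still closed (distance of lid from where it was at the start of the episode above 0.02 m and value of joint any of clip_left, clip_right below 0.8 rad).
It fails at once if the lid is pressed hard into the tray (over 45 N) (contact force between lid and tray above 45 N).
It fails at once if the lid is dropped into the tray (falling from over about 13 mm) (distance between lid and tray below 0.08 m and linear speed of lid above 0.5 m/s).
It fails at once if the lid is tipped on its side (over 0.8 rad) (angle between lid's own z axis and vertical above 0.8 rad).
It fails at once if a bystander is moved more than 40 mm or knocked over (distance of any of slide, dent_block, screwdriver, cork_block, spray, grease, mallet, pot from where it was at the start of the episode above 0.04 m or angle between any of spray, grease, pot's own z axis and vertical above 0.6 rad).
It also fails if it takes over 64 s, if anything falls off the work surface, if the arm or the gripper's body presses on something with over 40 N, if the wrist force passes 120 N, or if a joint passes its speed limit or range.

## Working session

There is one attempt and no reset: what is moved stays moved. The work goes in short steps, Python scripts to look and compute and a tool call to move; the robot and the scene stay as the last step left them, time stands still between calls to the robot, and variables do not carry over. Pictures are saved under pics/ and viewed, at most 10 in all, crops included, and the job is handed in when it is done.

Besides the shell and the picture viewer there is one more tool, called after "Call:" in YAML: its name, and indented under it one key for each argument. send_rows: Moves the arm, as the interface text tells. Its arguments: {"type":"object","properties":{"deltas":{"type":"array"},"jaw":{"type":"number"}},"required":["deltas"]}

```bash
mkdir -p pics; ls; python3 - <<'E'
from plant import arm
import cv2
for n in("scene","top"):
    c=arm.get_calibration(n);print(n,c)
    cv2.imwrite(f"pics/{n}0.png",arm.capture(n)[...,::-1])
o=arm.get_obs();print(o)
E
```

```text
pics
scene {'fx': 368.96111154750963, 'fy': 368.96111154750963, 'cx': 319.77273890118624, 'cy': 199.46844884330204, 'k1': -0.03938904387968359, 'position': array([ 1.18406092, -0.3495758 ,  0.75925714]), 'rotation': array([0.34534351, 0.20578263, 0.44929026, 0.79782807])}
top {'fx': 448.6066765676205, 'fy': 448.6066765676205, 'cx': 312.51604847604017, 'cy': 204.1690151324789, 'k1': 0.010961325584527504, 'position': array([0.42695377, 0.00435985, 1.28828072]), 'rotation': array([ 0.0386649 , -0.0358819 , -0.70205087,  0.71017047])}
{'t': 0.1, 'q': array([ 1.33310275,  0.3217437 , -0.07007845,  1.45154708,  0.0226197 ,
        1.37081434, -0.05692058]), 'joint_velocities': array([-0.00154999, -0.00205788, -0.00306661, -0.00281266, -0.00020786,
        0.00020877, -0.00180429]), 'joint_efforts': array([-3.89035122e-04, -4.92571771e+01, -4.05974854e-01, -3.13399458e+01,
       -6.40939688e-02,  3.95069481e-02,  7.56827944e-05]), 'tcp_pos': array([ 0.16176576, -0.62905405,  0.23257717]), 'eef_rot': array([ 9.92084771e-01,  1.25566968e-01, -1.65262777e-04, -8.46968486e-04]), 'ft_force': array([-0.28031222,  0.06700613, -0.68740957]), 'torque': array([0.01779985, 0.02112168, 0.04000964]), 'gripper_force': 0.0, 'opening': 0.9980706838166654}
```

View pics/top0.png

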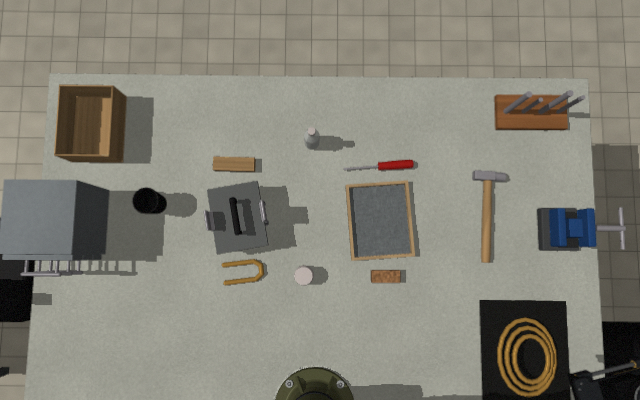

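View pics/scene0.png

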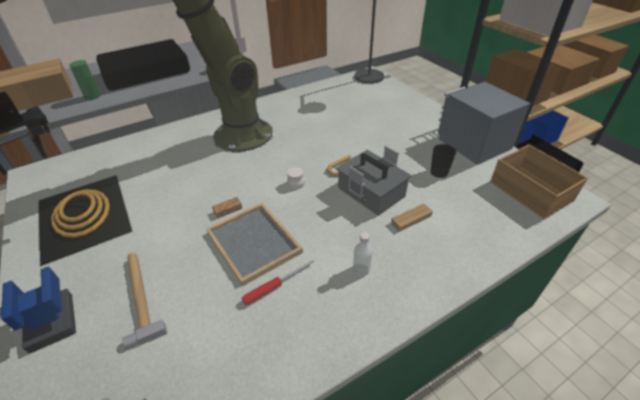

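Top view: case at about (238,217) on the left with its black handle from (234,200) to (239,233), and clip tabs at (210,220) and (264,212). The tray is at about (380,220). The scene view agrees: clips closed, lid on.

```bash
cat > h.py <<'E'
import numpy as np,cv2
from scipy.spatial.transform import Rotation as R
from plant import arm
def ray(n,uv,z):
    c=arm.get_calibration(n);K=np.array([[c['fx'],0,c['cx']],[0,c['fy'],c['cy']],[0,0,1]])
    p=cv2.undistortPoints(np.float64(uv).reshape(-1,1,2),K,np.array([c['k1'],0,0,0]))[:,0]
    d=np.c_[p[:,0],-p[:,1],-np.ones(len(p))]@R.from_quat(c['rotation']).as_matrix().T
    o=c['position'];return (o+d*((z-o[2])/d[:,2])[:,None])
def blob(m,box):
    u0,v0,u1,v1=box;k=np.zeros(m.shape,np.uint8);k[v0:v1,u0:u1]=m[v0:v1,u0:u1]
    cs,_=cv2.findContours(k,cv2.RETR_EXTERNAL,cv2.CHAIN_APPROX_NONE)
    return max(cs,key=cv2.contourArea)
def rect(n,c,z):
    w=ray(n,c.reshape(-1,2),z)[:,:2]
    (x,y),s,a=cv2.minAreaRect((w*1000).astype(np.float32))
    b=cv2.boxPoints(((x,y),s,a))
    e=max((b[1]-b[0],b[2]-b[1]),key=np.linalg.norm);yaw=np.arctan2(e[1],e[0])
    return np.round((x,y),1),np.round(s,1),round(float((yaw+np.pi/2)%np.pi-np.pi/2),3)
E
python3 - <<'E'
from h import *
im=arm.capture("top");hsv=cv2.cvtColor(im,cv2.COLOR_RGB2HSV)
b=(hsv[...,2]<50).astype(np.uint8)
print("handle",rect("top",blob(b,(220,190,255,240)),.122))
t=((hsv[...,1]>70)&(hsv[...,2]>90)).astype(np.uint8)
print("tray",rect("top",blob(t,(335,172,425,265)),.02))
g=cv2.cvtColor(im,cv2.COLOR_RGB2GRAY)
cv2.imwrite("pics/case.png",cv2.resize(im[165:290,190:310,::-1],None,fx=5,fy=4.8,interpolation=cv2.INTER_CUBIC))
E
```

```text
handle (array([518.6, 211.3]), array([98.3, 18.5]), 0.188)
tray (array([ 519. , -180.2]), array([215.6, 179.4]), 0.082)
```

View pics/case.png

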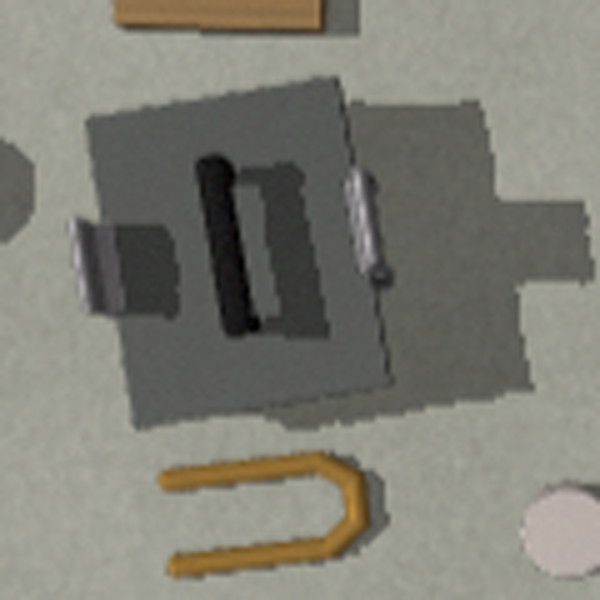

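Handle 98×18 mm and tray 216×179 mm both match the given sizes. I'm moving toward the left clip with the jaws closed.

Call:
send_rows:
  deltas:
    - {"x":0.03,"y":0.04}
    - {"x":0.06,"y":0.08}
    - {"x":0.09,"y":0.12}
    - {"x":0.12,"y":0.16}
    - {"x":0.15,"y":0.2}
    - {"x":0.18,"y":0.24,"yaw":-0.03}
    - {"x":0.21,"y":0.28,"yaw":-0.064}
    - {"x":0.24,"y":0.32,"yaw":-0.064}
    - {"x":0.26,"y":0.36,"yaw":-0.064}
    - {"x":0.28,"y":0.4,"yaw":-0.064}
    - {"x":0.3,"y":0.44,"yaw":-0.064}
    - {"x":0.3,"y":0.48,"yaw":-0.064}
  jaw: 0

```text
schema error: expected keys x, y, z, yaw
```

Call:
send_rows:
  deltas:
    - {"x":0.03,"y":0.04,"z":0,"yaw":0}
    - {"x":0.06,"y":0.08,"z":0,"yaw":0}
    - {"x":0.09,"y":0.12,"z":0,"yaw":0}
    - {"x":0.12,"y":0.16,"z":0,"yaw":0}
    - {"x":0.15,"y":0.2,"z":0,"yaw":0}
    - {"x":0.18,"y":0.24,"z":0,"yaw":-0.03}
    - {"x":0.21,"y":0.28,"z":0,"yaw":-0.064}
    - {"x":0.24,"y":0.32,"z":0,"yaw":-0.064}
    - {"x":0.26,"y":0.36,"z":0,"yaw":-0.064}
    - {"x":0.28,"y":0.4,"z":0,"yaw":-0.064}
    - {"x":0.3,"y":0.44,"z":0,"yaw":-0.064}
    - {"x":0.3,"y":0.48,"z":0,"yaw":-0.064}
  jaw: 0

```text
t: 1.35
tcp_pos: [0.4636, -0.1469, 0.2335]
eef_rot: [0.995, 0.095, 0.001, -0.0]
ft_force: [-0.4, -0.4, 0.7]
opening: 0.032
gripper_force: 0.0
```

Call:
send_rows:
  deltas:
    - {"x":0.005,"y":0.04,"z":0,"yaw":0}
    - {"x":0.01,"y":0.08,"z":0,"yaw":0}
    - {"x":0.015,"y":0.12,"z":0,"yaw":0}
    - {"x":0.02,"y":0.165,"z":0,"yaw":0}
    - {"x":0.025,"y":0.21,"z":0,"yaw":0}
    - {"x":0.03,"y":0.255,"z":0,"yaw":0}
    - {"x":0.035,"y":0.3,"z":0,"yaw":0}
    - {"x":0.04,"y":0.345,"z":0,"yaw":0}
    - {"x":0.045,"y":0.38,"z":0,"yaw":0}
    - {"x":0.048,"y":0.405,"z":0,"yaw":0}
    - {"x":0.048,"y":0.405,"z":0,"yaw":0}
    - {"x":0.048,"y":0.405,"z":-0.01,"yaw":0}

```text
t: 2.55
tcp_pos: [0.5103, 0.2561, 0.224]
eef_rot: [0.996, 0.094, 0.001, -0.0]
ft_force: [-0.1, -0.0, 0.4]
opening: 0.006
gripper_force: 0.0
```

```bash
python3 - <<'E'
from h import *
o=arm.get_obs();print(o['t'],o['tcp_pos'],o['q'])
for n in("top","scene"):
    im=arm.capture(n); b=(150,130,330,290) if n=="top" else (270,90,450,250)
    u0,v0,u1,v1=b
    cv2.imwrite(f"pics/c_{n}.png",cv2.resize(im[v0:v1,u0:u1,::-1],None,fx=3.6,fy=3.6,interpolation=cv2.INTER_CUBIC))
E
```

```text
2.55 [0.51027159 0.25611201 0.22398942] [ 0.26013757  0.2608633  -0.89991195  1.64266248  0.20947876  1.33814523
 -2.05341784]
```

View pics/c_scene.png

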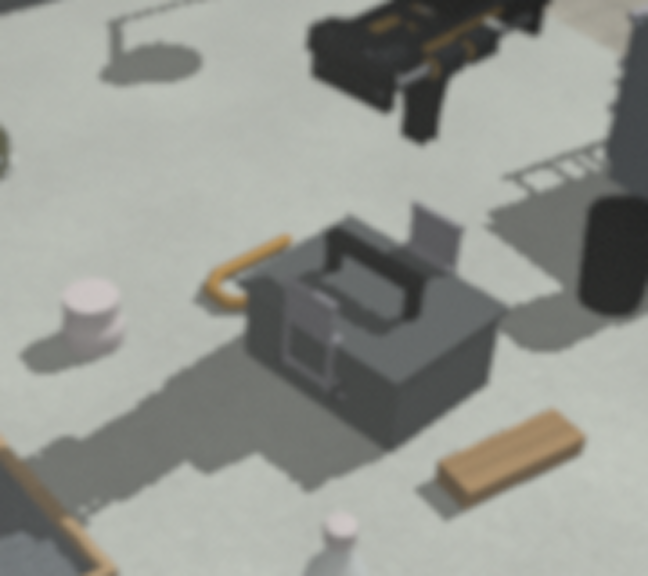

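The fingers hang above the lid near the left tab (crop (420,130)), and the clips at (310,330) and (437,235) are still closed. Next I descend between handle and tab and push outward.

Call:
send_rows:
  deltas:
    - {"x":0,"y":0,"z":-0.03,"yaw":0}
    - {"x":0,"y":0,"z":-0.07,"yaw":0}
    - {"x":0,"y":0,"z":-0.105,"yaw":0}
    - {"x":0,"y":0,"z":-0.118,"yaw":0}
    - {"x":0,"y":0,"z":-0.119,"yaw":0}
    - {"x":-0.002,"y":0.01,"z":-0.119,"yaw":0}
    - {"x":-0.004,"y":0.02,"z":-0.119,"yaw":0}
    - {"x":-0.006,"y":0.032,"z":-0.119,"yaw":0}
    - {"x":-0.008,"y":0.044,"z":-0.119,"yaw":0}
    - {"x":-0.01,"y":0.055,"z":-0.119,"yaw":0}
    - {"x":-0.012,"y":0.065,"z":-0.119,"yaw":0}
    - {"x":-0.012,"y":0.065,"z":-0.119,"yaw":0}

```text
t: 3.85
tcp_pos: [0.4966, 0.3237, 0.105]
eef_rot: [0.995, 0.096, -0.0, -0.001]
ft_force: [0.1, 0.4, -0.1]
opening: 0.005
gripper_force: 0.0
```

Call:
send_rows:
  deltas:
    - {"x":0,"y":0,"z":0.04,"yaw":0}
    - {"x":0,"y":0,"z":0.07,"yaw":0}
    - {"x":0.008,"y":-0.04,"z":0.07,"yaw":0}
    - {"x":0.015,"y":-0.08,"z":0.07,"yaw":0}
    - {"x":0.022,"y":-0.12,"z":0.07,"yaw":0}
    - {"x":0.029,"y":-0.148,"z":0.07,"yaw":0}
    - {"x":0.029,"y":-0.153,"z":0.07,"yaw":0}
    - {"x":0.029,"y":-0.153,"z":0.07,"yaw":0}
    - {"x":0.029,"y":-0.153,"z":0.06,"yaw":0}

```text
t: 4.75
tcp_pos: [0.5274, 0.1696, 0.1657]
eef_rot: [0.996, 0.095, 0.001, -0.001]
ft_force: [-0.3, -0.3, 0.2]
opening: 0.004
gripper_force: 0.0
```

```bash
python3 - <<'E'
from h import *
im=arm.capture("scene"); u0,v0,u1,v1=(270,90,450,250)
cv2.imwrite("pics/d_scene.png",cv2.resize(im[v0:v1,u0:u1,::-1],None,fx=3.6,fy=3.6,interpolation=cv2.INTER_CUBIC))
E
```

```text
(no output)
```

View pics/d_scene.png

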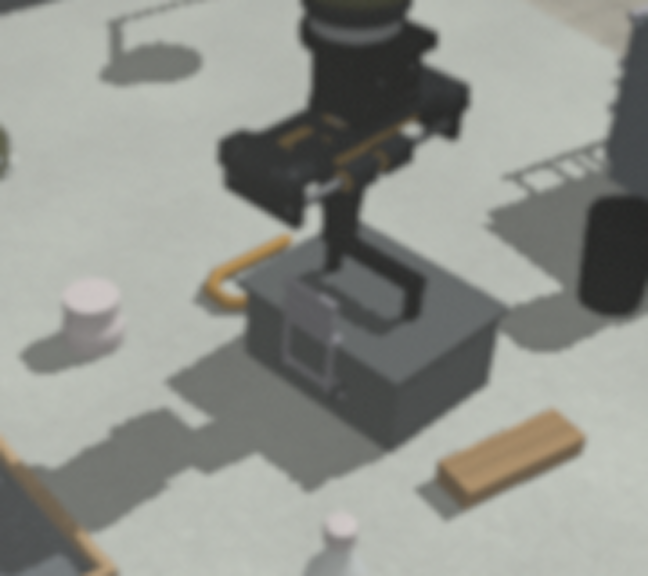

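The left tab no longer stands upright at (437,235), so that clip is open. The right one at (310,330) is still closed, and I push it next.

Call:
send_rows:
  deltas:
    - {"x":0,"y":0,"z":-0.03,"yaw":0}
    - {"x":0,"y":0,"z":-0.055,"yaw":0}
    - {"x":0,"y":0,"z":-0.06,"yaw":0}
    - {"x":0,"y":0,"z":-0.06,"yaw":0}
    - {"x":0.002,"y":-0.01,"z":-0.06,"yaw":0}
    - {"x":0.004,"y":-0.02,"z":-0.06,"yaw":0}
    - {"x":0.006,"y":-0.032,"z":-0.06,"yaw":0}
    - {"x":0.008,"y":-0.044,"z":-0.06,"yaw":0}
    - {"x":0.01,"y":-0.055,"z":-0.06,"yaw":0}
    - {"x":0.012,"y":-0.065,"z":-0.06,"yaw":0}
    - {"x":0.012,"y":-0.065,"z":-0.06,"yaw":0}

```text
t: 5.9
tcp_pos: [0.5396, 0.0993, 0.1045]
eef_rot: [0.996, 0.092, -0.0, 0.001]
ft_force: [-0.9, -0.2, -0.6]
opening: 0.002
gripper_force: 0.0
```

Call:
send_rows:
  deltas:
    - {"x":0,"y":0,"z":0.04,"yaw":0}
    - {"x":0,"y":0,"z":0.08,"yaw":0}
    - {"x":0,"y":-0.04,"z":0.12,"yaw":0}
    - {"x":0,"y":-0.08,"z":0.12,"yaw":0}
    - {"x":0,"y":-0.12,"z":0.12,"yaw":0}
    - {"x":0,"y":-0.12,"z":0.12,"yaw":0}
  jaw: 0.06

```text
t: 6.5
tcp_pos: [0.5389, -0.0254, 0.2246]
eef_rot: [0.996, 0.089, -0.0, 0.002]
ft_force: [0.3, 0.5, -0.4]
opening: 0.467
gripper_force: 0.0
```

```bash
python3 - <<'E'
from h import *
im=arm.capture("top");hsv=cv2.cvtColor(im,cv2.COLOR_RGB2HSV)
b=(hsv[...,2]<50).astype(np.uint8)
print("handle",rect("top",blob(b,(220,190,255,240)),.122))
u0,v0,u1,v1=(170,140,350,270)
cv2.imwrite("pics/e_top.png",cv2.resize(im[v0:v1,u0:u1,::-1],None,fx=4,fy=4,interpolation=cv2.INTER_CUBIC))
E
```

```text
handle (array([518.6, 211.3]), array([98.3, 18.5]), 0.188)
```

View pics/e_top.png

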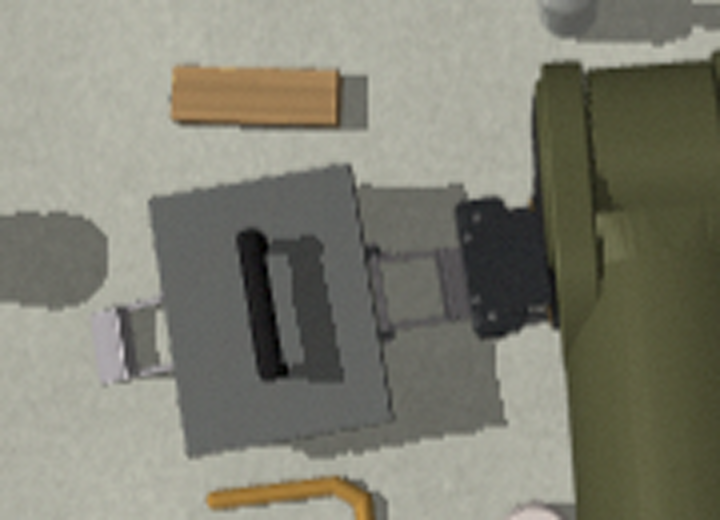

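Both clips are open (left at (115,345), right at (450,285)), and the lid and handle haven't moved. Next: above the handle.

Call:
send_rows:
  deltas:
    - {"x":-0.004,"y":0.045,"z":0,"yaw":0}
    - {"x":-0.008,"y":0.09,"z":0,"yaw":0}
    - {"x":-0.012,"y":0.135,"z":0,"yaw":0}
    - {"x":-0.016,"y":0.18,"z":-0.02,"yaw":0}
    - {"x":-0.02,"y":0.215,"z":-0.04,"yaw":0}
    - {"x":-0.0205,"y":0.229,"z":-0.06,"yaw":0}
    - {"x":-0.0205,"y":0.229,"z":-0.07,"yaw":0}
    - {"x":-0.0205,"y":0.229,"z":-0.07,"yaw":0}
    - {"x":-0.0205,"y":0.229,"z":-0.095,"yaw":0}
    - {"x":-0.0205,"y":0.229,"z":-0.113,"yaw":0}
    - {"x":-0.0205,"y":0.229,"z":-0.118,"yaw":0}
    - {"x":-0.0205,"y":0.229,"z":-0.118,"yaw":0}

```text
t: 7.75
tcp_pos: [0.5188, 0.2102, 0.1068]
eef_rot: [0.996, 0.093, -0.0, 0.0]
ft_force: [0.7, -0.1, 0.7]
opening: 0.69
gripper_force: 0.0
```

Call:
send_rows:
  deltas:
    - {"x":0,"y":0,"z":0,"yaw":0}
    - {"x":0,"y":0,"z":0,"yaw":0}
    - {"x":0,"y":0,"z":0,"yaw":0}
    - {"x":0,"y":0,"z":0,"yaw":0}
    - {"x":0,"y":0,"z":0,"yaw":0}
    - {"x":0,"y":0,"z":0,"yaw":0}
    - {"x":0,"y":0,"z":0,"yaw":0}
  jaw: 0

```text
t: 8.45
tcp_pos: [0.5183, 0.2121, 0.1067]
eef_rot: [0.996, 0.094, 0.0, -0.0]
ft_force: [0.8, 0.9, -0.0]
opening: 0.175
gripper_force: 30.0
```

Call:
send_rows:
  deltas:
    - {"x":0,"y":0,"z":0.01,"yaw":0}
    - {"x":0,"y":0,"z":0.025,"yaw":0}
    - {"x":0,"y":0,"z":0.045,"yaw":0}
    - {"x":0,"y":0,"z":0.065,"yaw":0}
    - {"x":0,"y":0,"z":0.085,"yaw":0}
    - {"x":0,"y":-0.01,"z":0.095,"yaw":0}
    - {"x":0,"y":-0.03,"z":0.095,"yaw":0}
    - {"x":0,"y":-0.06,"z":0.095,"yaw":-0.02}
    - {"x":0,"y":-0.09,"z":0.095,"yaw":-0.04}
    - {"x":0,"y":-0.12,"z":0.095,"yaw":-0.06}
    - {"x":0,"y":-0.15,"z":0.095,"yaw":-0.08}
    - {"x":0,"y":-0.18,"z":0.095,"yaw":-0.1}

```text
t: 9.65
tcp_pos: [0.5178, 0.0293, 0.2017]
eef_rot: [0.999, 0.043, -0.0, 0.0]
ft_force: [0.8, -0.3, -4.0]
opening: 0.18
gripper_force: 30.0
```

Call:
send_rows:
  deltas:
    - {"x":0,"y":-0.03,"z":0,"yaw":-0.006}
    - {"x":0,"y":-0.06,"z":0,"yaw":-0.006}
    - {"x":0,"y":-0.09,"z":0,"yaw":-0.006}
    - {"x":0,"y":-0.12,"z":0,"yaw":-0.006}
    - {"x":0,"y":-0.15,"z":0,"yaw":-0.006}
    - {"x":0,"y":-0.175,"z":0,"yaw":-0.006}
    - {"x":0,"y":-0.195,"z":0,"yaw":-0.006}
    - {"x":0,"y":-0.207,"z":0,"yaw":-0.006}
    - {"x":0,"y":-0.211,"z":-0.02,"yaw":-0.006}
    - {"x":0,"y":-0.211,"z":-0.04,"yaw":-0.006}
    - {"x":0,"y":-0.211,"z":-0.06,"yaw":-0.006}
    - {"x":0,"y":-0.211,"z":-0.07,"yaw":-0.006}

```text
t: 10.85
tcp_pos: [0.517, -0.179, 0.1298]
eef_rot: [0.999, 0.041, -0.001, -0.001]
ft_force: [-0.5, 0.2, -3.6]
opening: 0.184
gripper_force: 30.0
```

```bash
python3 - <<'E'
from h import *
o=arm.get_obs();print(o['tcp_pos'],R.from_quat(o['eef_rot']).as_matrix().round(3),o['ft_force'])
a=arm.capture("top");b=arm.capture("scene")
A=cv2.resize(a[130:290,300:460,::-1],None,fx=2.5,fy=2.5,interpolation=cv2.INTER_CUBIC)
B=cv2.resize(b[150:310,170:330,::-1],None,fx=2.5,fy=2.5,interpolation=cv2.INTER_CUBIC)
cv2.imwrite("pics/f.png",np.hstack([A,B]))
E
```

```text
[ 0.51696431 -0.17899751  0.1298162 ] [[ 0.997  0.082 -0.003]
 [ 0.082 -0.997  0.001]
 [-0.003 -0.002 -1.   ]] [-0.51547273  0.23474528 -3.59012231]
```

View pics/f.png

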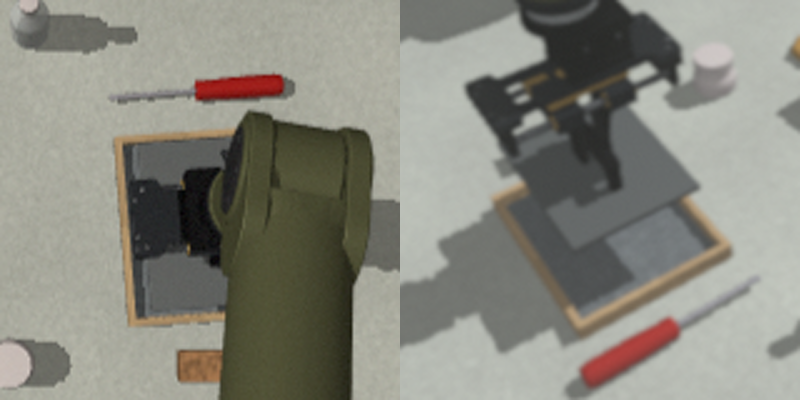

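The lid hangs level and centred over the tray with its edges parallel to the rim (left half and corners visible in both views). Lowering slowly.

Call:
send_rows:
  deltas:
    - {"x":0.001,"y":0,"z":-0.015,"yaw":0}
    - {"x":0.001,"y":0,"z":-0.03,"yaw":0}
    - {"x":0.001,"y":0,"z":-0.045,"yaw":0}
    - {"x":0.001,"y":0,"z":-0.055,"yaw":0}
    - {"x":0.001,"y":0,"z":-0.063,"yaw":0}
    - {"x":0.001,"y":0,"z":-0.069,"yaw":0}
    - {"x":0.001,"y":0,"z":-0.074,"yaw":0}
    - {"x":0.001,"y":0,"z":-0.078,"yaw":0}
    - {"x":0.001,"y":0,"z":-0.08,"yaw":0}
    - {"x":0.001,"y":0,"z":-0.08,"yaw":0}

```text
t: 11.95
tcp_pos: [0.5194, -0.1796, 0.0515]
eef_rot: [0.999, 0.041, -0.0, 0.0]
ft_force: [0.1, -0.0, -3.1]
opening: 0.182
gripper_force: 30.0
```

Call:
send_rows:
  deltas:
    - {"x":0,"y":0,"z":-0.001,"yaw":0}
    - {"x":0,"y":0,"z":-0.002,"yaw":0}
    - {"x":0,"y":0,"z":-0.003,"yaw":0}
    - {"x":0,"y":0,"z":-0.003,"yaw":0}

```text
t: 12.35
tcp_pos: [0.5194, -0.1795, 0.0485]
eef_rot: [0.999, 0.041, -0.0, 0.0]
ft_force: [0.4, -0.4, -3.3]
opening: 0.18
gripper_force: 30.0
```

Call:
send_rows:
  deltas:
    - {"x":0,"y":0,"z":-0.001,"yaw":0}
    - {"x":0,"y":0,"z":-0.002,"yaw":0}
    - {"x":0,"y":0,"z":-0.003,"yaw":0}
    - {"x":0,"y":0,"z":-0.003,"yaw":0}

```text
t: 12.75
tcp_pos: [0.5193, -0.1795, 0.0454]
eef_rot: [0.999, 0.041, -0.0, -0.0]
ft_force: [-0.0, -0.1, -5.1]
opening: 0.177
gripper_force: 30.0
```

Call:
send_rows:
  deltas:
    - {"x":0,"y":0,"z":-0.0007,"yaw":0}
    - {"x":0,"y":0,"z":-0.0007,"yaw":0}

```text
t: 12.95
tcp_pos: [0.5194, -0.1795, 0.0448]
eef_rot: [0.999, 0.041, -0.0, -0.0]
ft_force: [0.8, -0.6, -3.8]
opening: 0.178
gripper_force: 30.0
```

Call:
send_rows:
  deltas:
    - {"x":0,"y":0,"z":-0.0005,"yaw":0}
    - {"x":0,"y":0,"z":-0.0005,"yaw":0}
    - {"x":0,"y":0,"z":-0.0005,"yaw":0}
    - {"x":0,"y":0,"z":-0.0005,"yaw":0}
    - {"x":0,"y":0,"z":-0.0005,"yaw":0}
    - {"x":0,"y":0,"z":-0.0005,"yaw":0}
  jaw: 0.06

```text
t: 13.55
tcp_pos: [0.5195, -0.1796, 0.0445]
eef_rot: [0.999, 0.041, 0.0, 0.0]
ft_force: [0.8, -0.1, -1.1]
opening: 0.631
gripper_force: 0.0
```

Call:
send_rows:
  deltas:
    - {"x":0,"y":0,"z":0.02,"yaw":0}
    - {"x":0,"y":0,"z":0.05,"yaw":0}
    - {"x":0,"y":0,"z":0.1,"yaw":0}
    - {"x":0,"y":0,"z":0.15,"yaw":0}
    - {"x":0,"y":0.04,"z":0.17,"yaw":0}
    - {"x":0,"y":0.08,"z":0.17,"yaw":0}
    - {"x":0,"y":0.12,"z":0.17,"yaw":0}
    - {"x":0,"y":0.16,"z":0.17,"yaw":0}
    - {"x":0,"y":0.2,"z":0.17,"yaw":0}
    - {"x":0,"y":0.22,"z":0.17,"yaw":0}
    - {"x":0,"y":0.22,"z":0.17,"yaw":0}
    - {"x":0,"y":0.22,"z":0.17,"yaw":0}

```text
t: 14.75
tcp_pos: [0.5194, 0.0401, 0.2144]
eef_rot: [0.999, 0.041, -0.0, 0.0]
ft_force: [-0.0, -1.0, -0.1]
opening: 0.69
gripper_force: 0.0
```

```bash
python3 - <<'E'
from h import *
a=arm.capture("top");b=arm.capture("scene");hsv=cv2.cvtColor(a,cv2.COLOR_RGB2HSV)
m=(hsv[...,2]<50).astype(np.uint8)
print("handle",rect("top",blob(m,(345,185,415,255)),.060))
A=cv2.resize(a[140:280,180:440,::-1],None,fx=3,fy=3,interpolation=cv2.INTER_CUBIC)[:,:780]
cv2.imwrite("pics/g.png",A)
E
```

```text
handle (array([ 519.8, -179.3]), array([96.7, 19.3]), 0.065)
```

View pics/g.png

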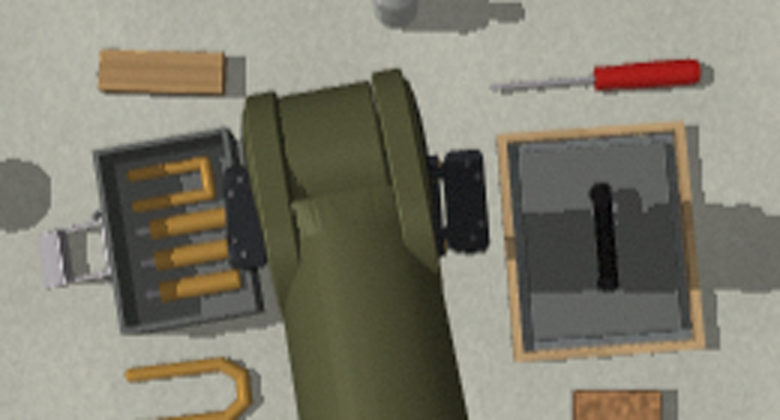

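The lid lies in the tray with even gaps all round: its handle at (605,240) is within 1 mm of the tray's centre. The left clip at (55,260) is open and the bystanders haven't moved. The gripper is clear of everything, so I'm handing in.

```bash
python3 -c "
from plant import arm
print(arm.close_job())"
```

```text
the job is handed in; nothing more can be done
None
```

Job handed in after about 15 s of robot time: both clips were thrown open before the lift, and the lid lies handle-up in the tray, about 1 mm off centre in the last picture; the arm hid the right clip in that picture, and the hand-in returned no verdict.

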